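# Push the shift console's lever through its H-gate into third

## Task

On the bench stands a gear-shift console whose lever rests in second, the near left slot of its H-shaped gate. With the fingertips only, pushing and never gripping the lever, shift it into third: forward out of second into the middle channel, across to the right, then forward fully home into the far right slot, without running into first or fourth on the way and without shoving hard. Leave the lever there and let go of everything; do not disturb or pick up the tape roll, screwdriver, glue bottle and sanding block that lie round the console.

Things in the scene. Friction and masses are not known exactly. Their poses are not given: they have to be found in the camera images.
- shift_console: Grey box-shaped gear-shift console, 120 x 120 mm, 100 mm high, fixed to the bench (two low foot flanges with bolts widen it to 150 x 160 mm at the bottom). Origin: centre of its underside, on the bench. Its x axis is the lever's FORWARD (away from the robot, turned by the console's yaw), y is LEFT, z up.
- gate (a point): Centre of the console's aluminium top plate, upper face, 100 mm up; axes as the console's. The plate has an H-shaped opening: two slots along x, 15 mm wide, centred at y = +23 (left) and -23 mm (right), from x = -36 to +36 mm, joined by a cross channel at x = -9 to +9 mm. Dots beside the slots count the gears: 1 far left, 2 near left, 3 far right, 4 near right.
- lever_pivot (a point): Point about which the lever tilts both ways, inside the console, 20 mm above the bench at its centre.
- gear_across (a joint): Sideways tilt of the lever, rad: -0.29 in the left slots, +0.29 in the right slots (positive = right, console -y). It changes much only while the lever is in the cross channel (gear_fore within about 0.04 of 0; rounded corners guide it in from about 0.1). Friction holds it where it is left, about 1.5 to 2 N at the knob; no spring.
- gear_fore (a joint): Forward tilt of the lever, rad: -0.34 fully back (second, or fourth on the right), 0 in the middle channel, +0.34 fully forward (first on the left, third on the right). Starts between -0.33 and -0.15 in the left slot. Same friction, no spring. The slot ends are rigid stops; pushing needs only a few newtons, keep well under 30 N.
- knob (a point): Centre of the lever's black ball-like knob, 36 mm across, 40 mm tall, on a 10 mm stem, 170 mm from the pivot, 173 to 190 mm above the bench. In the console frame x = 170 sin(gear_fore), y = -170 sin(gear_across) cos(gear_fore) mm: about (-57, 46) fully in second, (0, 49) in the channel on the left, (0, -49) on the right, (57, -46) fully in third.
- blue_tape_roll: Roll of blue tape, 100 mm across, 24 mm high, lying at the near left of the console, loose; leave alone. Origin: centre of its underside.
- screwdriver: Screwdriver with yellow handle, 192 mm long, lying right of the console, loose; leave alone. Origin: centre of its underside.
- glue_bottle: Thin glue bottle with red cap, 30 mm across, 147 mm tall, standing behind the console on the right, loose; leave alone. Origin: centre of its underside.
- sanding_block: Tan sanding block, 62 x 96 x 28 mm, lying left of the console, loose; leave alone. Origin: centre of its underside.
Not all that is in view belongs to the job. Of the things that look like the shift_console, the larger one is meant.

How it is judged:
By the outcome, as a careful person would: the job done as asked, in the order asked, and still so for the second after the job is handed in, with the robot touching nothing.
It also fails if it takes over 51 s, if anything falls off the work surface, if the arm or the gripper's body presses on something with over 40 N, if the wrist force passes 120 N, or if a joint passes its speed limit or range.

## Robot

A 6-joint arm with a two-finger parallel gripper is mounted at the origin on a cart in front of the work surface, level with it; the furniture and walls round the work are solid. World frame = base frame: x ahead of the robot, y to its left, z up, the work surface at z = 0. Lengths are in mm, angles in rad, forces in N, time in s.
With the tool pointing down it reaches from about 425 to 950 mm from the base axis. Payload 3.5 kg.
Tool frame: the origin (TCP) lies on the centre line of the jaws, within the pads' length; the fingertips stand robot.tips_ahead ahead of it and the grasp point (between the pads) lies 3 mm ahead of it (robot.tips_ahead is the distance from the TCP to the fingertips, in mm); z points along the fingers, y is the line along which they close (so a half turn about z gives the same grasp; the last joint's range is limited). The gripper opens to 85 mm and grips with 20 to 120 N. Pads are 22 mm wide; open, the fingers measure 114 mm over their backs; the gripper's body (76 mm by 85 mm) begins 54 mm behind the grasp point. The pads swing forward as they close: fully open they stand 13 mm farther back than shut.
Start: joints at [-0.15, 0.286, 1.577, -0, 1.279, -0.15], TCP at [674.986, 0.032, 253.325] pointing down, gripper open.
Joint ranges: [-2.77, 2.77], [-0.9, 2.22], [0.21, 2.48], [-1.53, 4.67], [0.24, 2.81], [-2.84, 2.84]. Speed limits (rad/s): [2.79, 2.79, 3.14, 3.14, 3.14, 3.14].

## Interface

Orientations are given as a 3x3 rotation matrix whose columns are the frame's x, y, z axes.
In Python, from workcell import robot, optics gives the robot as it stands.
- The arm moves only by the tool apply_moves, never from a script. Its argument "motion" is a list of rows, each an object with "offset": the shift along the tool's x, y, z in m, a list of three; "delta_rot": the turn, a rotation vector about the tool's x, y, z in rad, a list of three; "gripper": the closure, from -1 (fully open) to 1 (shut), so that 0 is half open. A call has 1 to 5 rows; each row shifts and turns the commanded pose from where the row before left it, along the tool's axes as they then stand; what a row does not reach is not made up. A row lasts 1/10 s, in which the tool goes at most 50 mm and 8.59 degrees, less where a joint would pass 70% of its speed; a pose out of reach is approached as far as the arm can. A call is refused whole if a number of a shift passes 0.05 or a number of a turn 0.15, either way. A call with a gripper value outside its range is refused whole. The fingers move at their own pace and stop on an object; the grip force is fixed at half the most. Time passes only in rows, so rows that do not move let the fingers close. It gives the time, the measured TCP pose, the force, the opening and the grip force at its end, in the units of the state.
- robot.sense(): the state, without advancing time (a new reading comes with each control period).
- optics.get_image(name): name is "scene" or "side" or "wrist"; returns a dict with "frame" (384x512x3 uint8, red, green, blue), "K" (3x3 intrinsics, pixels), "cam_to_world" (4x4, takes a point from camera to world coordinates). Camera axes: x right, y up, looking along -z (the intrinsics and any distortion apply to the point x, -y, -z); pixel columns grow to the right and rows downward; lengths in mm; the calibration is good to about 2 mm. A picture is of the moment at which its call begins. There is no depth.
- robot.sign_off(): hands the job in; it is judged then, once.
The state is a dict: "clock": time; "qpos": joint angles; "qvel": joint speeds; "effort": joint torques, N m; "tcp_pos": TCP position; "orientation": TCP orientation; "wrist_force": force on the tool from outside, world axes, zero at the start; "torque": the same for the moment, N m; "finger_gap": finger opening in mm; "grasp_force": force on a finger pad.
Only numpy, scipy, OpenCV 4.12 (cv2) and the standard library are available. Lean on these libraries where they do the work, as an engineer would, in place of code of your own. Each camera call takes 0.05 s, during which the arm holds its last target. There are 200 camera calls.

## Working session

There is one attempt and no reset: what is moved stays moved. The work goes in short steps, Python scripts to look and compute and a tool call to move; the robot and the scene stay as the last step left them, time stands still between calls to the robot, and variables do not carry over. Pictures are saved under pics/ and viewed, at most 10 in all, crops included, and the job is handed in when it is done.

Besides the shell and the picture viewer there is one more tool, called as name(argument=value, ...) on one line, values as JSON. apply_moves: Moves the arm, as the interface text tells. Its arguments: {"type":"object","properties":{"motion":{"type":"array","items":{"type":"object","properties":{"offset":{"type":"array","items":{"type":"number"}},"delta_rot":{"type":"array","items":{"type":"number"}},"gripper":{"type":"number"}}}}},"required":["motion"]}

```bash
mkdir -p pics; ls
cat > h.py <<'E'
import numpy as np, cv2
from workcell import robot, optics
def ray(im,u,v):
    K=np.array(im["K"]);T=np.array(im["cam_to_world"])
    d=np.array([(u-K[0,2])/K[0,0],-(v-K[1,2])/K[1,1],-1.])
    return T[:3,3],T[:3,:3]@d
def onz(im,u,v,z):
    o,d=ray(im,u,v);return o+d*(z-o[2])/d[2]
def proj(im,p):
    K=np.array(im["K"]);T=np.linalg.inv(np.array(im["cam_to_world"]))
    c=T[:3,:3]@np.array(p)+T[:3,3]
    return np.array([K[0,0]*c[0]/-c[2]+K[0,2],K[1,1]*-c[1]/-c[2]+K[1,2]])
def cross2(a,b):
    (o1,d1),(o2,d2)=a,b
    s=np.linalg.lstsq(np.c_[d1,-d2],o2-o1,rcond=None)[0]
    p,q=o1+d1*s[0],o2+d2*s[1];return (p+q)/2,np.linalg.norm(p-q)
E
python3 - <<'E'
from h import *
import pickle
ims={n:optics.get_image(n) for n in("scene","side","wrist")}
pickle.dump(ims,open("ims0.pkl","wb"))
print({n:list(i) for n,i in ims.items()}, ims["scene"]["K"])
for n,i in ims.items(): print(n,np.round(i["cam_to_world"],2).tolist())
s=np.hstack([cv2.resize(ims[n]["frame"],(400,300)) for n in("scene","side")])
f=lambda n:ims[n]["frame"]
cv2.imwrite("pics/scene.png",cv2.cvtColor(cv2.resize(f("scene"),(800,600)),cv2.COLOR_RGB2BGR))
cv2.imwrite("pics/side.png",cv2.cvtColor(cv2.resize(f("side"),(800,600)),cv2.COLOR_RGB2BGR))
print(robot.tips_ahead); print(robot.sense())
E
```

```text
pics
{'scene': ['frame', 'K', 'cam_to_world'], 'side': ['frame', 'K', 'cam_to_world'], 'wrist': ['frame', 'K', 'cam_to_world']} [[420.90737911   0.         256.60022954]
 [  0.         420.90737911 192.52571936]
 [  0.           0.           1.        ]]
scene [[0.54, 0.36, -0.76, -142.72], [-0.84, 0.24, -0.49, -527.02], [0.0, 0.9, 0.44, 556.83], [0.0, 0.0, 0.0, 1.0]]
side [[-0.98, 0.13, -0.14, 421.24], [-0.19, -0.6, 0.78, 1092.76], [0.02, 0.79, 0.61, 1013.1], [0.0, 0.0, 0.0, 1.0]]
wrist [[1.0, -0.0, 0.0, 674.72], [-0.0, 0.95, 0.31, 78.58], [-0.0, -0.31, 0.95, 372.76], [0.0, 0.0, 0.0, 1.0]]
22.0
{'clock': 0.15, 'qpos': array([-1.49997755e-01,  2.87001929e-01,  1.57784909e+00, -1.13884214e-05,
        1.27861333e+00, -1.50030754e-01]), 'qvel': array([-0.00064344, -0.00301429, -0.00440721,  0.00045173, -0.00042255,
        0.00103521]), 'effort': array([ 7.91554030e-04, -4.06602967e+01, -2.93140125e+01, -8.94972595e-05,
        3.96185191e-03, -2.97825103e-06]), 'tcp_pos': array([6.74522851e+02, 1.00714020e-01, 2.52233854e+02]), 'orientation': array([[-3.60401140e-05,  9.99998284e-01, -1.85231638e-03],
       [ 9.99999963e-01,  3.65382936e-05,  2.68916390e-04],
       [ 2.68983609e-04, -1.85230662e-03, -9.99998248e-01]]), 'wrist_force': array([-0.28157905,  0.28196749, -0.94916838]), 'torque': array([-0.03046361,  0.00643922, -0.0271337 ]), 'grasp_force': 0.0, 'finger_gap': 85.13158454234694}
```

View pics/scene.png

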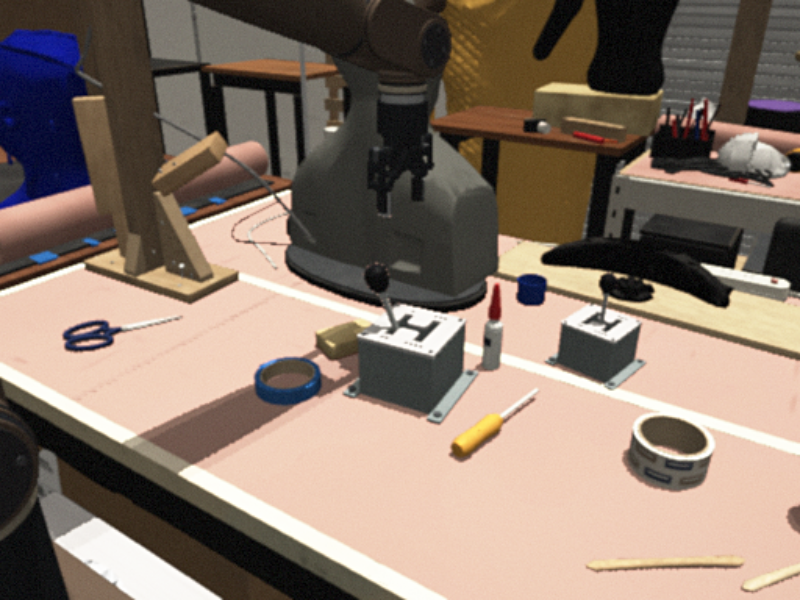

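View pics/side.png

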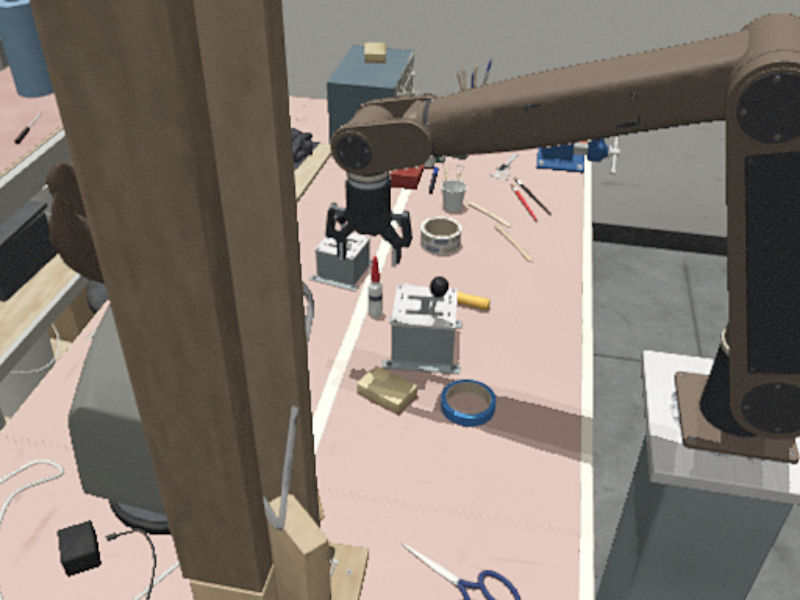

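Scene picture (800x600): the arm is above. Two candidates look like the console: A at about (415,350) and B, smaller and further right, at about (600,345). In the side view they are A at (425,325) and B at (343,260). A's knob is at (377,278) in scene and (440,287) in side. A is larger and has the tape, block, screwdriver and bottle around it, so I choose A and check it in a close crop.

Run:
```python
from h import *
import pickle
ims=pickle.load(open("ims0.pkl","rb"))
box={"scene":(215,155,100,120),"side":(235,165,80,85)}
pl=[]
K={}
for n,(x,y,w,h) in box.items():
    im=ims[n];c=im["frame"][y:y+h,x:x+w]
    hsv=cv2.cvtColor(c,cv2.COLOR_RGB2HSV)
    m=((hsv[...,1]<40)&(hsv[...,2]>150)).astype(np.uint8)
    k,l,st,ce=cv2.connectedComponentsWithStats(m)
    i=1+np.argmax(st[1:,4]);m=(l==i).astype(np.uint8)
    hull=cv2.convexHull(cv2.findNonZero(m))
    q=hull
    for e in np.arange(1,15,.5):
        q=cv2.approxPolyDP(hull,e,True)
        if len(q)<=4:break
    q=q[:,0]+[x,y]
    P=np.array([onz(im,u,v,100)[:2] for u,v in q])
    print(n,st[i],q.tolist(),np.round(P).tolist(),"centre",np.round(P.mean(0),1))
    d=(hsv[...,2]<45).astype(np.uint8)
    d=cv2.morphologyEx(d,cv2.MORPH_OPEN,np.ones((5,5),np.uint8))
    k,l,st,ce=cv2.connectedComponentsWithStats(d)
    for j in range(1,k): print("dark",st[j],ce[j]+[x,y])
    s=400//w if n=="side" else 4
    pl.append(cv2.resize(c,(400,int(400*h/w)),interpolation=cv2.INTER_CUBIC)[:480])
H=max(p.shape[0] for p in pl)
pl=[cv2.copyMakeBorder(p,0,H-p.shape[0],0,0,cv2.BORDER_CONSTANT) for p in pl]
cv2.imwrite("pics/crop.png",cv2.cvtColor(np.hstack(pl),cv2.COLOR_RGB2BGR))
```

```text
scene [   0   38   83   35 1246] [[297, 206], [275, 227], [229, 215], [215, 193]] [[639.0, -134.0], [528.0, -141.0], [516.0, -28.0], [588.0, 68.0]] centre [567.8 -58.7]
dark [ 19  17  15  15 181] [241.0441989  178.66850829]
side [ 14  16  30  28 524] [[276, 208], [249, 206], [254, 182], [274, 183]] [[560.0, -23.0], [639.0, -16.0], [647.0, -136.0], [585.0, -144.0]] centre [607.7 -79.8]
dark [43 19  6  6 35] [280.42857143 186.42857143]
```

View pics/crop.png

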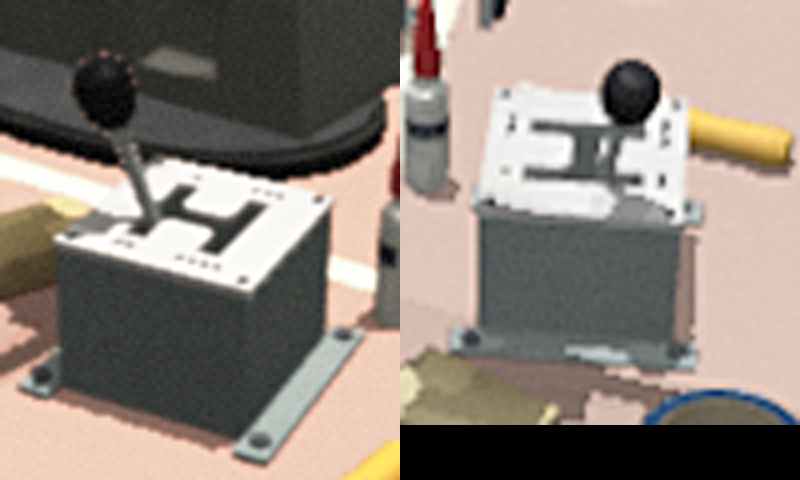

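The crop confirms console A: four dots at near right, lever leaning to near left (second). I read the plate corners at scene (229,214), (277,229), (297.5,205), (252.5,194) and side (255,182), (293,184.5), (250.5,206.5), (292.5,209.5). The knob is at scene (241.2,177.7) and side (281.2,183.4).

Run:
```python
from h import *
import pickle
ims=pickle.load(open("ims0.pkl","rb"));a,b=ims["scene"],ims["side"]
# order: nearL,nearR,farR,farL
S=[(228.9,213.9),(277,228.8),(297.5,205),(252.5,194.2)]
T=[(292.6,209.4),(293,184.4),(255,182),(250.6,206.4)]
for im,Q in((a,S),(b,T)):
    P=np.array([onz(im,u-.0,v,100)[:2] for u,v in Q])
    f=(P[2]+P[3]-P[0]-P[1]);l=(P[0]+P[3]-P[1]-P[2])
    print(np.round(P).tolist(),P.mean(0),"len",np.linalg.norm(f)/2,np.linalg.norm(l)/2,"yaw",np.arctan2(f[1],f[0]),np.arctan2(-l[0],l[1]))
print([np.round(cross2(ray(a,*s),ray(b,*t))[0]) for s,t in zip(S,T)])
print("knob",cross2(ray(a,241.2,177.7),ray(b,281.2,183.4)))
# bottle: cap tip
print("bottle scene/side base",onz(a,491*.64,366*.64,0),onz(b,376*.64,315*.64,0))
print("cap",cross2(ray(a,496*.64,287*.64),ray(b,376*.64,258*.64)))
```

```text
[[520.0, -25.0], [524.0, -148.0], [644.0, -133.0], [634.0, -13.0]] [580.48595454 -79.67728649] len 117.31739134171562 121.6234900843975 yaw 0.11248791837796143 0.057483919282815946
[[511.0, -27.0], [526.0, -149.0], [644.0, -136.0], [634.0, -15.0]] [578.87539394 -82.00109675] len 120.53606926965925 122.28731017138422 yaw 0.10357922325811438 0.10375390459883306
[array([513., -28., 102.]), array([ 526., -148.,  100.]), array([ 643., -134.,  101.]), array([633., -14., 101.])]
knob (array([550.83372785, -37.78945897, 180.58097482]), np.float64(0.9184753419727704))
bottle scene/side base [ 698.69667631 -156.69079995    0.        ] [ 693.74767737 -154.0672295     0.        ]
cap (array([ 694.21837414, -157.21321548,  142.14065664]), np.float64(0.45875700971474415))
```

apply_moves(motion=[{"offset":[0,0,0],"delta_rot":[0,0,-0.05],"gripper":1},{"offset":[0,0,0],"delta_rot":[0,0,-0.05],"gripper":1},{"offset":[0,0,0],"delta_rot":[0,0,0],"gripper":1},{"offset":[0,0,0],"delta_rot":[0,0,0],"gripper":1},{"offset":[0,0,0],"delta_rot":[0,0,0],"gripper":1}])

```text
clock: 0.65
tcp_pos: [674.9, 0.0, 253.1]
orientation: [[-0.099, 0.995, -0.0], [0.995, 0.099, 0.0], [0.0, -0.0, -1.0]]
wrist_force: [0.4, -0.5, 0.1]
finger_gap: 12.4
grasp_force: 0.0
```

apply_moves(motion=[{"offset":[-0.005,-0.036,0],"delta_rot":[0,0,0],"gripper":1},{"offset":[-0.005,-0.036,0],"delta_rot":[0,0,0],"gripper":1},{"offset":[-0.005,-0.036,0],"delta_rot":[0,0,0],"gripper":1},{"offset":[-0.005,-0.036,0],"delta_rot":[0,0,0],"gripper":1},{"offset":[-0.005,-0.036,0],"delta_rot":[0,0,0],"gripper":1}])

```text
clock: 1.15
tcp_pos: [497.0, -43.0, 253.3]
orientation: [[-0.1, 0.995, 0.0], [0.995, 0.1, -0.0], [-0.0, 0.0, -1.0]]
wrist_force: [0.2, -0.4, 0.3]
finger_gap: -0.3
grasp_force: 0.0
```

apply_moves(motion=[{"offset":[0,0,0],"delta_rot":[0,0,0],"gripper":1},{"offset":[0,0,0],"delta_rot":[0,0,0],"gripper":1},{"offset":[0,0,0],"delta_rot":[0,0,0],"gripper":1}])

```text
clock: 1.45
tcp_pos: [499.3, -42.9, 254.0]
orientation: [[-0.1, 0.995, 0.002], [0.995, 0.1, -0.0], [-0.0, 0.002, -1.0]]
wrist_force: [-0.5, 0.5, 0.1]
finger_gap: -0.1
grasp_force: 0.0
```

```bash
cat >> h.py <<'E'
def con(p,C=(579.5,-81.),a=0.1):
    d=np.array(p[:2])-C;c,s=np.cos(a),np.sin(a)
    return np.array([c*d[0]+s*d[1],-s*d[0]+c*d[1],p[2]])
def st():
    s=robot.sense();print("t",round(s["clock"],2),"con",con(s["tcp_pos"]).round(1),"tcp",s["tcp_pos"].round(1),"F",s["wrist_force"].round(1),"gap",round(s["finger_gap"],1));return s
def knob():
    a,b=optics.get_image("scene"),optics.get_image("side");return a,b
E
python3 -c "
from h import *
s=st();print(s['orientation'].round(3).tolist())
a,b=knob()
p=[]
for im,(x,y,w,h) in((a,(205,130,110,110)),(b,(230,140,100,100))): p.append(cv2.resize(im['frame'][y:y+h,x:x+w],(400,400),interpolation=cv2.INTER_CUBIC))
cv2.imwrite('pics/c2.png',cv2.cvtColor(np.hstack(p),cv2.COLOR_RGB2BGR))"
```

```text
t 1.45 con [-75.9  45.9 254. ] tcp [499.3 -42.9 254. ] F [-0.5  0.5  0.1] gap -0.1
[[-0.1, 0.995, 0.002], [0.995, 0.1, -0.0], [-0.0, 0.002, -1.0]]
```

View pics/c2.png

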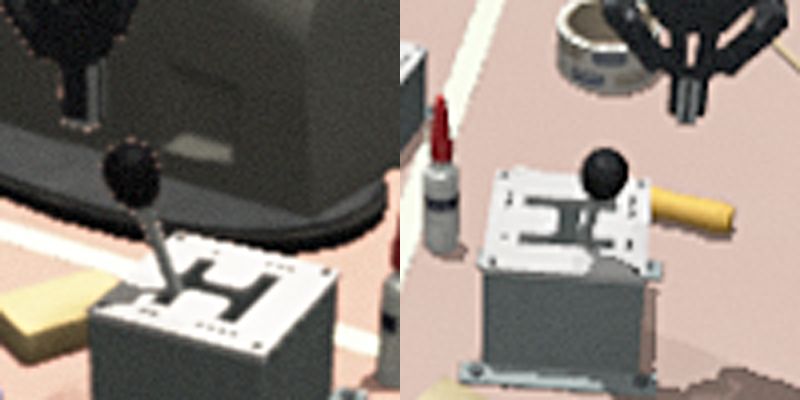

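Crop: the shut fingertips are up and near-side of the knob, which is at crop (131,170) in scene and (604,172) in side. The linkage flares along the closing line, so I turn the tool a quarter to push forward with the narrow side.

apply_moves(motion=[{"delta_rot":[0,0,0.149],"offset":[0,0,0],"gripper":1},{"delta_rot":[0,0,0.149],"offset":[0,0,0],"gripper":1},{"delta_rot":[0,0,0.149],"offset":[0,0,0],"gripper":1},{"delta_rot":[0,0,0.149],"offset":[0,0,0],"gripper":1},{"delta_rot":[0,0,0.149],"offset":[0,0,0],"gripper":1}])

```text
clock: 2.05
tcp_pos: [499.3, -42.7, 253.3]
orientation: [[0.606, 0.796, -0.0], [0.796, -0.606, 0.0], [0.0, -0.0, -1.0]]
wrist_force: [-0.9, -0.2, -0.4]
finger_gap: -0.1
grasp_force: 0.0
```

apply_moves(motion=[{"delta_rot":[0,0,0.149],"offset":[0,0,0],"gripper":1},{"delta_rot":[0,0,0.149],"offset":[0,0,0],"gripper":1},{"delta_rot":[0,0,0.149],"offset":[0,0,0],"gripper":1},{"delta_rot":[0,0,0.149],"offset":[0,0,0],"gripper":1},{"delta_rot":[0,0,0.149],"offset":[0,0,0],"gripper":1}])

```text
clock: 2.55
tcp_pos: [499.2, -42.7, 253.3]
orientation: [[0.985, 0.174, -0.0], [0.174, -0.985, 0.0], [-0.0, -0.0, -1.0]]
wrist_force: [-0.2, 0.1, -0.6]
finger_gap: -0.1
grasp_force: 0.0
```

apply_moves(motion=[{"delta_rot":[0,0,0.08],"offset":[0,0,0.03],"gripper":1},{"delta_rot":[0,0,0],"offset":[0,0,0.03],"gripper":1},{"delta_rot":[0,0,0],"offset":[0,0,0.008],"gripper":1},{"delta_rot":[0,0,0],"offset":[0,0,0],"gripper":1}])

```text
clock: 2.95
tcp_pos: [498.0, -42.5, 183.8]
orientation: [[0.995, 0.101, -0.004], [0.101, -0.995, 0.001], [-0.003, -0.001, -1.0]]
wrist_force: [0.7, 0.8, 0.3]
finger_gap: 0.2
grasp_force: 0.0
```

```bash
python3 -c "
from h import *
s=st();print(s['orientation'].round(3).tolist())"
```

```text
t 2.95 con [-77.3  46.5 183.8] tcp [498.  -42.5 183.8] F [0.7 0.8 0.3] gap 0.2
[[0.995, 0.101, -0.004], [0.101, -0.995, 0.001], [-0.003, -0.001, -1.0]]
```

apply_moves(motion=[{"delta_rot":[0,0,0],"offset":[0.01,0,0],"gripper":1},{"delta_rot":[0,0,0],"offset":[0.008,0,0],"gripper":1},{"delta_rot":[0,0,0],"offset":[0.006,0,0],"gripper":1},{"delta_rot":[0,0,0],"offset":[0.005,0,0],"gripper":1}])

```text
clock: 3.35
tcp_pos: [528.2, -39.9, 186.4]
orientation: [[0.995, 0.101, 0.0], [0.101, -0.995, -0.0], [0.0, 0.0, -1.0]]
wrist_force: [-2.2, 0.3, 1.8]
finger_gap: -0.0
grasp_force: 1.1
```

apply_moves(motion=[{"delta_rot":[0,0,0],"offset":[0.004,0,0],"gripper":1},{"delta_rot":[0,0,0],"offset":[0.004,0,0],"gripper":1},{"delta_rot":[0,0,0],"offset":[0.004,0,0],"gripper":1},{"delta_rot":[0,0,0],"offset":[0,0,0],"gripper":1}])

```text
clock: 3.75
tcp_pos: [539.5, -38.7, 185.3]
orientation: [[0.995, 0.101, 0.0], [0.101, -0.995, 0.0], [0.0, -0.0, -1.0]]
wrist_force: [-1.3, 1.0, 1.1]
finger_gap: 0.0
grasp_force: 0.6
```

```bash
cat >> h.py <<'E'
def shot(name):
    a,b=knob();p=[];r=[]
    for im,(x,y,w,h) in((a,(205,130,110,110)),(b,(220,140,100,100))):
        p.append(cv2.resize(im['frame'][y:y+h,x:x+w],(400,400),interpolation=cv2.INTER_CUBIC))
    cv2.imwrite('pics/%s.png'%name,cv2.cvtColor(np.hstack(p),cv2.COLOR_RGB2BGR))
def kn(us,vs,ub,vb): # crop pixels of knob in the two halves of shot (needs fixed cameras)
    import pickle
    i=pickle.load(open("ims0.pkl","rb"))
    p,e=cross2(ray(i["scene"],205+us*110/400,130+vs*110/400),ray(i["side"],220+(ub-400)/4,140+vb/4))
    print("knob con",con(p).round(1),"err",round(e,1))
E
python3 -c "
from h import *
st();shot('c3')"
```

```text
t 3.75 con [-35.6  46.1 185.3] tcp [539.5 -38.7 185.3] F [-1.3  1.   1.1] gap 0.0
```

View pics/c3.png

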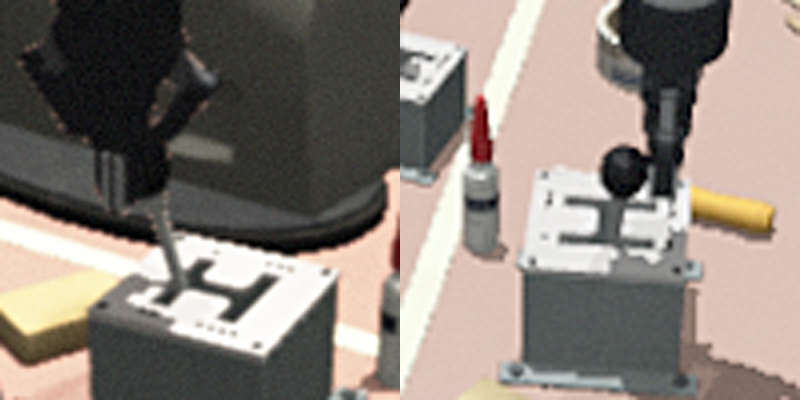

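Crop: the fingers touch the near side of the knob, at (626,170) in the side half. The stem is now nearer the channel.

```bash
python3 -c "
from h import *
import pickle
i=pickle.load(open('ims0.pkl','rb'))
for u,v,z in((631-10-0,92,0),):pass
print(con(onz(i['side'],281.2,183.4,181)),con(onz(i['side'],220+226/4,140+170/4,183)))"
```

```text
[-24.49661845  47.05307174 181.        ] [-11.067061   47.0051125 183.       ]
```

apply_moves(motion=[{"delta_rot":[0,0,0],"offset":[0.004,0,0],"gripper":1},{"delta_rot":[0,0,0],"offset":[0.004,0,0],"gripper":1},{"delta_rot":[0,0,0],"offset":[0.001,0,0],"gripper":1},{"delta_rot":[0,0,0],"offset":[0,0,0],"gripper":1}])

```text
clock: 4.25
tcp_pos: [548.4, -37.7, 185.4]
orientation: [[0.995, 0.101, 0.0], [0.101, -0.995, 0.0], [0.0, 0.0, -1.0]]
wrist_force: [-1.7, 0.4, 0.3]
finger_gap: 0.2
grasp_force: 0.6
```

apply_moves(motion=[{"delta_rot":[0,0,0],"offset":[-0.02,0,0],"gripper":1},{"delta_rot":[0,0,0],"offset":[-0.02,0,0],"gripper":1},{"delta_rot":[0,0,0],"offset":[0,0,0],"gripper":1}])

```text
clock: 4.55
tcp_pos: [507.0, -41.7, 184.8]
orientation: [[0.995, 0.1, -0.0], [0.1, -0.995, 0.0], [-0.0, -0.0, -1.0]]
wrist_force: [0.3, -1.2, -0.5]
finger_gap: 0.3
grasp_force: 0.0
```

```bash
python3 -c "
from h import *
st();shot('c4')"
```

```text
t 4.55 con [-68.2  46.4 184.8] tcp [507.  -41.7 184.8] F [ 0.3 -1.2 -0.5] gap 0.3
```

View pics/c4.png

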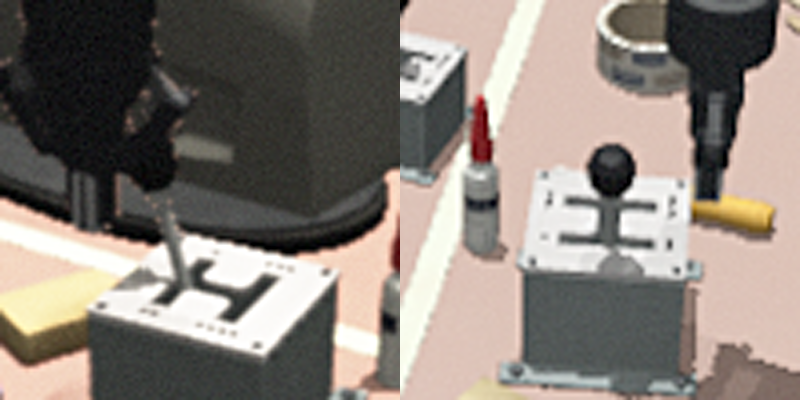

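The knob at side crop (612,169) lines up with the cross channel, and the fingers are clear. Next: rise, move to the left side of the knob and turn back.

apply_moves(motion=[{"delta_rot":[0,0,0],"offset":[0,0,-0.034],"gripper":1},{"delta_rot":[0,0,0],"offset":[0,0,-0.034],"gripper":1},{"delta_rot":[0,0,-0.14],"offset":[0,0,0],"gripper":1},{"delta_rot":[0,0,-0.149],"offset":[0,0,0],"gripper":1},{"delta_rot":[0,0,-0.149],"offset":[0,0,0],"gripper":1}])

```text
clock: 5.15
tcp_pos: [509.6, -41.9, 254.2]
orientation: [[0.855, 0.518, 0.002], [0.518, -0.855, -0.0], [0.002, 0.002, -1.0]]
wrist_force: [-0.2, -0.1, -0.6]
finger_gap: 0.1
grasp_force: 0.0
```

apply_moves(motion=[{"delta_rot":[0,0,-0.149],"offset":[0,0,0],"gripper":1},{"delta_rot":[0,0,-0.149],"offset":[0,0,0],"gripper":1},{"delta_rot":[0,0,-0.149],"offset":[0,0,0],"gripper":1},{"delta_rot":[0,0,-0.149],"offset":[0,0,0],"gripper":1},{"delta_rot":[0,0,-0.149],"offset":[0,0,0],"gripper":1}])

```text
clock: 5.65
tcp_pos: [509.5, -41.9, 253.6]
orientation: [[0.277, 0.961, 0.001], [0.961, -0.277, -0.0], [0.0, 0.001, -1.0]]
wrist_force: [-1.2, 0.4, 0.6]
finger_gap: 0.2
grasp_force: 0.0
```

apply_moves(motion=[{"delta_rot":[0,0,-0.149],"offset":[0,0,0],"gripper":1},{"delta_rot":[0,0,-0.149],"offset":[0,0,0],"gripper":1},{"delta_rot":[0,0,-0.09],"offset":[0,0,0],"gripper":1},{"delta_rot":[0,0,0],"offset":[0.025,0.034,0],"gripper":1},{"delta_rot":[0,0,0],"offset":[0.025,0.034,0],"gripper":1}])

```text
clock: 6.15
tcp_pos: [572.7, 15.0, 253.8]
orientation: [[-0.099, 0.995, 0.002], [0.995, 0.099, -0.0], [-0.0, 0.002, -1.0]]
wrist_force: [0.8, -1.0, 0.4]
finger_gap: 0.0
grasp_force: 0.0
```

apply_moves(motion=[{"delta_rot":[0,0,0],"offset":[0,0,0],"gripper":1},{"delta_rot":[0,0,0],"offset":[0,0,0],"gripper":1}])

```text
clock: 6.35
tcp_pos: [571.9, 15.4, 253.0]
orientation: [[-0.102, 0.995, -0.0], [0.995, 0.102, -0.0], [-0.0, -0.0, -1.0]]
wrist_force: [0.2, -0.7, -0.6]
finger_gap: -0.2
grasp_force: 0.0
```

```bash
python3 -c "
from h import *
import pickle
i=pickle.load(open('ims0.pkl','rb'))
print(con(onz(i['side'],220+212/4,140+169/4,183)))
s=st();print(s['orientation'].round(3).tolist())"
```

```text
[ -1.12707693  46.94369093 183.        ]
t 6.35 con [  2.1  96.6 253. ] tcp [571.9  15.4 253. ] F [ 0.2 -0.7 -0.6] gap -0.2
[[-0.102, 0.995, -0.0], [0.995, 0.102, -0.0], [-0.0, -0.0, -1.0]]
```

apply_moves(motion=[{"delta_rot":[0,0,0],"offset":[0,-0.002,0.034],"gripper":1},{"delta_rot":[0,0,0],"offset":[0,0,0.034],"gripper":1},{"delta_rot":[0,0,0],"offset":[0,0,0],"gripper":1},{"delta_rot":[0,0,0],"offset":[-0.01,0,0],"gripper":1},{"delta_rot":[0,0,0],"offset":[-0.008,0,0],"gripper":1}])

```text
clock: 6.85
tcp_pos: [572.1, -4.6, 187.8]
orientation: [[-0.101, 0.995, 0.004], [0.995, 0.101, -0.001], [-0.001, 0.004, -1.0]]
wrist_force: [-0.1, -0.4, 0.7]
finger_gap: -0.2
grasp_force: 0.1
```

apply_moves(motion=[{"delta_rot":[0,0,0],"offset":[-0.006,0,0],"gripper":1},{"delta_rot":[0,0,0],"offset":[-0.006,0,0],"gripper":1},{"delta_rot":[0,0,0],"offset":[-0.006,0,0],"gripper":1},{"delta_rot":[0,0,0],"offset":[-0.006,0,0],"gripper":1},{"delta_rot":[0,0,0],"offset":[-0.006,0,0],"gripper":1}])

```text
clock: 7.35
tcp_pos: [573.9, -33.6, 185.5]
orientation: [[-0.101, 0.995, 0.0], [0.995, 0.101, -0.0], [-0.0, 0.0, -1.0]]
wrist_force: [-0.0, 1.9, 1.1]
finger_gap: 0.2
grasp_force: 1.1
```

```bash
python3 -c "
from h import *
st()"
```

```text
t 7.35 con [ -0.8  47.7 185.5] tcp [573.9 -33.6 185.5] F [-0.   1.9  1.1] gap 0.2
```

Light contact force, 1.9 N. Continuing right: about 68 mm more, slower towards the end.

apply_moves(motion=[{"delta_rot":[0,0,0],"offset":[-0.006,0,0],"gripper":1},{"delta_rot":[0,0,0],"offset":[-0.006,0,0],"gripper":1},{"delta_rot":[0,0,0],"offset":[-0.006,0,0],"gripper":1},{"delta_rot":[0,0,0],"offset":[-0.006,0,0],"gripper":1},{"delta_rot":[0,0,0],"offset":[-0.006,0,0],"gripper":1}])

```text
clock: 7.85
tcp_pos: [576.8, -63.6, 185.2]
orientation: [[-0.101, 0.995, -0.0], [0.995, 0.101, -0.0], [-0.0, -0.0, -1.0]]
wrist_force: [-0.2, 1.9, 1.6]
finger_gap: 0.4
grasp_force: 0.8
```

apply_moves(motion=[{"delta_rot":[0,0,0],"offset":[-0.006,0,0],"gripper":1},{"delta_rot":[0,0,0],"offset":[-0.006,0,0],"gripper":1},{"delta_rot":[0,0,0],"offset":[-0.006,0,0],"gripper":1},{"delta_rot":[0,0,0],"offset":[-0.006,0,0],"gripper":1},{"delta_rot":[0,0,0],"offset":[-0.005,0,0],"gripper":1}])

```text
clock: 8.35
tcp_pos: [579.4, -92.3, 184.7]
orientation: [[-0.101, 0.995, -0.001], [0.995, 0.101, 0.0], [0.001, -0.001, -1.0]]
wrist_force: [0.9, 0.9, -1.1]
finger_gap: -0.2
grasp_force: 0.8
```

apply_moves(motion=[{"delta_rot":[0,0,0],"offset":[-0.002,0,0],"gripper":1},{"delta_rot":[0,0,0],"offset":[-0.002,0,0],"gripper":1},{"delta_rot":[0,0,0],"offset":[0,0,0],"gripper":1}])

```text
clock: 8.65
tcp_pos: [580.0, -96.0, 185.2]
orientation: [[-0.101, 0.995, -0.0], [0.995, 0.101, -0.0], [-0.0, -0.0, -1.0]]
wrist_force: [-0.3, 2.1, -1.0]
finger_gap: -0.1
grasp_force: 0.5
```

```bash
python3 -c "
from h import *
st();shot('c5')"
```

```text
t 8.65 con [ -1.  -15.  185.2] tcp [580.  -96.  185.2] F [-0.3  2.1 -1. ] gap -0.1
```

View pics/c5.png

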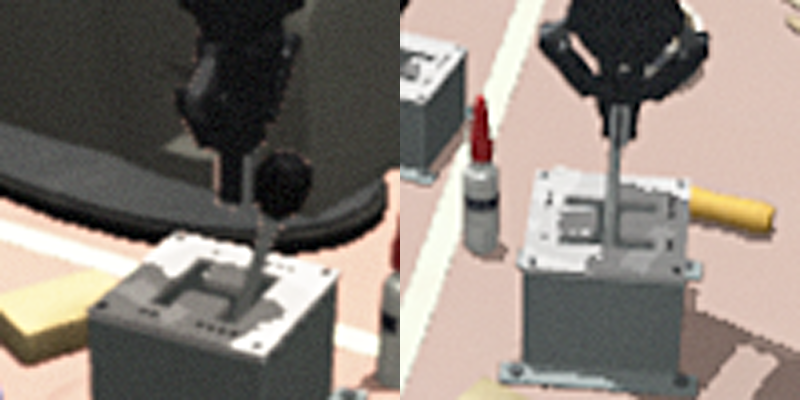

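Crop: the lever is in the channel near the right slot, with the knob at scene (284,183). Creep right until the stop is felt.

apply_moves(motion=[{"delta_rot":[0,0,0],"offset":[-0.002,0,0],"gripper":1},{"delta_rot":[0,0,0],"offset":[-0.002,0,0],"gripper":1},{"delta_rot":[0,0,0],"offset":[0,0,0],"gripper":1}])

```text
clock: 9.05
tcp_pos: [580.6, -100.0, 185.3]
orientation: [[-0.101, 0.995, 0.0], [0.995, 0.101, 0.0], [0.0, 0.0, -1.0]]
wrist_force: [-0.3, 1.3, -1.2]
finger_gap: 0.3
grasp_force: 0.6
```

apply_moves(motion=[{"delta_rot":[0,0,0],"offset":[-0.002,0,0],"gripper":1},{"delta_rot":[0,0,0],"offset":[0,0,0],"gripper":1},{"delta_rot":[0,0,0],"offset":[0,0,0],"gripper":1}])

```text
clock: 9.35
tcp_pos: [580.6, -101.6, 185.2]
orientation: [[-0.101, 0.995, -0.0], [0.995, 0.101, 0.001], [0.001, -0.0, -1.0]]
wrist_force: [1.1, 2.4, -0.9]
finger_gap: 0.1
grasp_force: 1.2
```

```bash
python3 -c "
from h import *
st()
a,b=knob();im=a
x,y,w,h=205,130,110,110
c=cv2.cvtColor(im['frame'][y:y+h,x:x+w],cv2.COLOR_RGB2HSV)
import pickle
i=pickle.load(open('ims0.pkl','rb'))
print(con(onz(i['scene'],205+284*110/400,130+183*110/400,183)))"
```

```text
t 9.35 con [ -0.9 -20.6 185.2] tcp [ 580.6 -101.6  185.2] F [ 1.1  2.4 -0.9] gap 0.1
[  2.08844248 -43.59493248 183.        ]
```

apply_moves(motion=[{"delta_rot":[0,0,0],"offset":[-0.0015,0,0],"gripper":1},{"delta_rot":[0,0,0],"offset":[0,0,0],"gripper":1}])

```text
clock: 9.65
tcp_pos: [580.7, -102.9, 184.9]
orientation: [[-0.101, 0.995, -0.001], [0.995, 0.101, 0.001], [0.001, -0.001, -1.0]]
wrist_force: [0.2, 4.1, -2.7]
finger_gap: 0.1
grasp_force: 1.9
```

apply_moves(motion=[{"delta_rot":[0,0,0],"offset":[-0.0015,0,0],"gripper":1},{"delta_rot":[0,0,0],"offset":[0,0,0],"gripper":1}])

```text
clock: 9.85
tcp_pos: [580.7, -104.2, 184.7]
orientation: [[-0.101, 0.995, -0.001], [0.995, 0.101, 0.002], [0.002, -0.001, -1.0]]
wrist_force: [-0.1, 6.2, -3.1]
finger_gap: 0.1
grasp_force: 2.7
```

At the right-hand stop (6 N). Back off, rise, turn, and go behind the knob.

apply_moves(motion=[{"delta_rot":[0,0,0],"offset":[0.02,0,0],"gripper":1},{"delta_rot":[0,0,0],"offset":[0.005,0,-0.034],"gripper":1},{"delta_rot":[0,0,0],"offset":[0,0,-0.034],"gripper":1},{"delta_rot":[0,0,0.149],"offset":[0,0,0],"gripper":1},{"delta_rot":[0,0,0.149],"offset":[0,0,0],"gripper":1}])

```text
clock: 10.35
tcp_pos: [580.2, -81.7, 256.9]
orientation: [[0.202, 0.979, 0.007], [0.979, -0.202, -0.005], [-0.004, 0.008, -1.0]]
wrist_force: [-1.1, 0.3, -0.5]
finger_gap: -0.1
grasp_force: 0.0
```

apply_moves(motion=[{"delta_rot":[0,0,0.149],"offset":[0,0,0],"gripper":1},{"delta_rot":[0,0,0.149],"offset":[0,0,0],"gripper":1},{"delta_rot":[0,0,0.149],"offset":[0,0,0],"gripper":1},{"delta_rot":[0,0,0.149],"offset":[0,0,0],"gripper":1},{"delta_rot":[0,0,0.149],"offset":[0,0,0],"gripper":1}])

```text
clock: 10.85
tcp_pos: [579.3, -81.5, 254.7]
orientation: [[0.812, 0.583, 0.003], [0.583, -0.812, -0.004], [0.0, 0.005, -1.0]]
wrist_force: [-0.2, -0.2, -0.6]
finger_gap: -0.0
grasp_force: 0.0
```

apply_moves(motion=[{"delta_rot":[0,0,0.149],"offset":[0,0,0],"gripper":1},{"delta_rot":[0,0,0.149],"offset":[0,0,0],"gripper":1},{"delta_rot":[0,0,0.149],"offset":[0,0,0],"gripper":1},{"delta_rot":[0,0,0.08],"offset":[-0.03,0.025,0],"gripper":1},{"delta_rot":[0,0,0],"offset":[-0.029,0.025,0],"gripper":1}])

```text
clock: 11.35
tcp_pos: [527.6, -139.6, 254.7]
orientation: [[0.995, 0.102, 0.003], [0.102, -0.995, -0.005], [0.002, 0.005, -1.0]]
wrist_force: [0.6, 0.1, -0.2]
finger_gap: 0.2
grasp_force: 0.0
```

apply_moves(motion=[{"delta_rot":[0,0,0],"offset":[0,0,0],"gripper":1},{"delta_rot":[0,0,0],"offset":[0,0,0],"gripper":1}])

```text
clock: 11.55
tcp_pos: [527.5, -139.3, 254.6]
orientation: [[0.995, 0.1, 0.003], [0.1, -0.995, -0.003], [0.002, 0.003, -1.0]]
wrist_force: [0.3, 1.0, 0.9]
finger_gap: 0.2
grasp_force: 0.0
```

```bash
python3 -c "
from h import *
s=st();print(s['orientation'].round(3).tolist());shot('c6')"
```

```text
t 11.55 con [-57.6 -52.9 254.6] tcp [ 527.5 -139.3  254.6] F [0.3 1.  0.9] gap 0.2
[[0.995, 0.1, 0.003], [0.1, -0.995, -0.003], [0.002, 0.003, -1.0]]
```

View pics/c6.png

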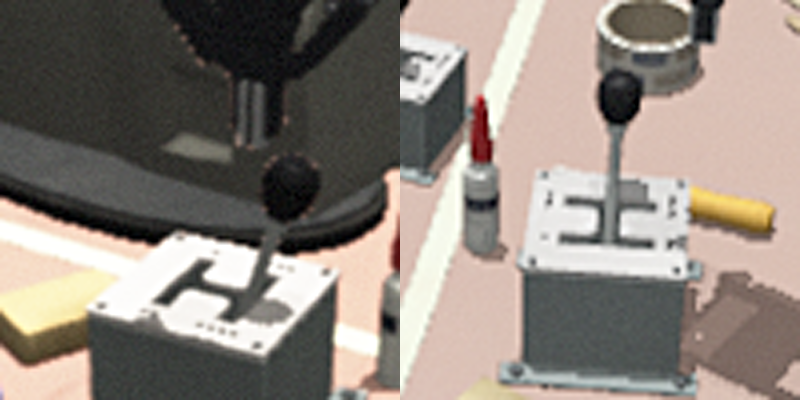

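Crop: the lever is in the channel at the right, with the knob at scene (291,187) and side (619,97). Descend behind it and push forward.

apply_moves(motion=[{"delta_rot":[0,0,0],"offset":[-0.002,-0.005,0.035],"gripper":1},{"delta_rot":[0,0,0],"offset":[0,0,0.035],"gripper":1},{"delta_rot":[0,0,0],"offset":[0,0,0],"gripper":1},{"delta_rot":[0,0,0],"offset":[0.01,0,0],"gripper":1},{"delta_rot":[0,0,0],"offset":[0.01,0,0],"gripper":1}])

```text
clock: 12.15
tcp_pos: [547.0, -131.3, 185.8]
orientation: [[0.995, 0.102, 0.004], [0.102, -0.995, -0.002], [0.004, 0.002, -1.0]]
wrist_force: [0.5, -0.3, 0.2]
finger_gap: 0.3
grasp_force: 0.0
```

apply_moves(motion=[{"delta_rot":[0,0,0],"offset":[0.006,0,0],"gripper":1},{"delta_rot":[0,0,0],"offset":[0.006,0,0],"gripper":1},{"delta_rot":[0,0,0],"offset":[0.006,0,0],"gripper":1},{"delta_rot":[0,0,0],"offset":[0.006,0,0],"gripper":1},{"delta_rot":[0,0,0],"offset":[0.006,0,0],"gripper":1}])

```text
clock: 12.65
tcp_pos: [574.9, -128.0, 183.5]
orientation: [[0.995, 0.101, -0.0], [0.101, -0.995, -0.0], [-0.0, 0.0, -1.0]]
wrist_force: [-1.0, -0.0, 0.7]
finger_gap: -0.0
grasp_force: 0.8
```

```bash
python3 -c "
from h import *
st()"
```

```text
t 12.65 con [ -9.3 -46.3 183.5] tcp [ 574.9 -128.   183.5] F [-1.  -0.   0.7] gap -0.0
```

Now at -9; the goal is about +28.

apply_moves(motion=[{"delta_rot":[0,0,0],"offset":[0.006,0,0],"gripper":1},{"delta_rot":[0,0,0],"offset":[0.006,0,0],"gripper":1},{"delta_rot":[0,0,0],"offset":[0.006,0,0],"gripper":1},{"delta_rot":[0,0,0],"offset":[0.006,0,0],"gripper":1}])

```text
clock: 13.05
tcp_pos: [598.3, -125.2, 182.5]
orientation: [[0.995, 0.102, -0.002], [0.102, -0.995, 0.001], [-0.002, -0.001, -1.0]]
wrist_force: [-1.1, 0.1, -1.1]
finger_gap: 0.0
grasp_force: 0.8
```

apply_moves(motion=[{"delta_rot":[0,0,0],"offset":[0.003,0,0],"gripper":1},{"delta_rot":[0,0,0],"offset":[0.003,0,0],"gripper":1},{"delta_rot":[0,0,0],"offset":[0.002,0,0],"gripper":1},{"delta_rot":[0,0,0],"offset":[0,0,0],"gripper":1}])

```text
clock: 13.45
tcp_pos: [606.5, -124.6, 183.3]
orientation: [[0.995, 0.102, 0.0], [0.102, -0.995, 0.0], [0.0, -0.0, -1.0]]
wrist_force: [-1.4, 0.3, -0.8]
finger_gap: -0.1
grasp_force: 0.6
```

```bash
python3 -c "
from h import *
st()"
```

```text
t 13.45 con [ 22.5 -46.1 183.3] tcp [ 606.5 -124.6  183.3] F [-1.4  0.3 -0.8] gap -0.1
```

apply_moves(motion=[{"delta_rot":[0,0,0],"offset":[0.002,0,0],"gripper":1},{"delta_rot":[0,0,0],"offset":[0.002,0,0],"gripper":1},{"delta_rot":[0,0,0],"offset":[0,0,0],"gripper":1}])

```text
clock: 13.75
tcp_pos: [610.5, -124.2, 183.4]
orientation: [[0.995, 0.102, 0.0], [0.102, -0.995, -0.0], [0.0, 0.0, -1.0]]
wrist_force: [-1.1, -0.5, -1.7]
finger_gap: 0.0
grasp_force: 0.6
```

apply_moves(motion=[{"delta_rot":[0,0,0],"offset":[0.0015,0,0],"gripper":1},{"delta_rot":[0,0,0],"offset":[0,0,0],"gripper":1}])

```text
clock: 13.95
tcp_pos: [611.9, -124.1, 183.4]
orientation: [[0.995, 0.102, 0.0], [0.102, -0.995, -0.0], [0.0, 0.0, -1.0]]
wrist_force: [-1.7, 0.1, -0.9]
finger_gap: 0.1
grasp_force: 0.7
```

apply_moves(motion=[{"delta_rot":[0,0,0],"offset":[0.0015,0,0],"gripper":1},{"delta_rot":[0,0,0],"offset":[0,0,0],"gripper":1}])

```text
clock: 14.15
tcp_pos: [613.4, -123.9, 183.3]
orientation: [[0.995, 0.102, 0.0], [0.102, -0.995, -0.0], [0.0, 0.0, -1.0]]
wrist_force: [-1.5, 0.2, -0.9]
finger_gap: 0.0
grasp_force: 0.7
```

apply_moves(motion=[{"delta_rot":[0,0,0],"offset":[0.0015,0,0],"gripper":1},{"delta_rot":[0,0,0],"offset":[0,0,0],"gripper":1}])

```text
clock: 14.35
tcp_pos: [614.9, -123.8, 183.3]
orientation: [[0.995, 0.102, 0.0], [0.102, -0.995, -0.0], [0.0, 0.0, -1.0]]
wrist_force: [-1.3, 0.2, -1.0]
finger_gap: 0.5
grasp_force: 0.7
```

apply_moves(motion=[{"delta_rot":[0,0,0],"offset":[0.0015,0,0],"gripper":1},{"delta_rot":[0,0,0],"offset":[0,0,0],"gripper":1}])

```text
clock: 14.55
tcp_pos: [616.0, -123.6, 183.1]
orientation: [[0.995, 0.102, -0.001], [0.102, -0.995, 0.0], [-0.001, -0.0, -1.0]]
wrist_force: [-2.4, -0.4, -1.3]
finger_gap: -0.3
grasp_force: 1.2
```

```bash
python3 -c "
from h import *
st();shot('c7')"
```

```text
t 14.55 con [ 32.1 -46.  183.1] tcp [ 616.  -123.6  183.1] F [-2.4 -0.4 -1.3] gap -0.3
```

View pics/c7.png

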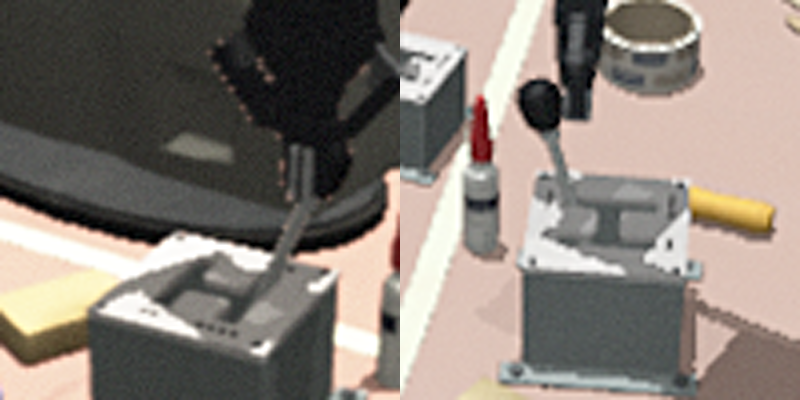

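Crop: the lever leans well forward in the right slot, with the knob at side (541,105) and force starting to rise. A little more, to feel the stop.

apply_moves(motion=[{"delta_rot":[0,0,0],"offset":[0.0015,0,0],"gripper":1},{"delta_rot":[0,0,0],"offset":[0,0,0],"gripper":1}])

```text
clock: 14.85
tcp_pos: [617.2, -123.4, 182.8]
orientation: [[0.995, 0.102, -0.002], [0.102, -0.995, 0.0], [-0.002, -0.0, -1.0]]
wrist_force: [-3.6, 0.0, -1.3]
finger_gap: -0.2
grasp_force: 1.9
```

apply_moves(motion=[{"delta_rot":[0,0,0],"offset":[0.0015,0,0],"gripper":1},{"delta_rot":[0,0,0],"offset":[0,0,0],"gripper":1}])

```text
clock: 15.05
tcp_pos: [618.5, -123.2, 182.6]
orientation: [[0.995, 0.102, -0.003], [0.102, -0.995, 0.001], [-0.003, -0.001, -1.0]]
wrist_force: [-5.4, 0.4, -1.8]
finger_gap: -0.3
grasp_force: 2.6
```

```bash
python3 -c "
from h import *
import pickle
i=pickle.load(open('ims0.pkl','rb'))
print(con(onz(i['side'],220+141/4,140+105/4,174)));st()"
```

```text
[ 57.22386623 -40.24691793 174.        ]
t 15.05 con [ 34.6 -45.9 182.6] tcp [ 618.5 -123.2  182.6] F [-5.4  0.4 -1.8] gap -0.3
```

apply_moves(motion=[{"delta_rot":[0,0,0],"offset":[0.0015,0,0],"gripper":1},{"delta_rot":[0,0,0],"offset":[0,0,0],"gripper":1}])

```text
clock: 15.25
tcp_pos: [619.6, -123.0, 182.3]
orientation: [[0.995, 0.102, -0.004], [0.102, -0.995, 0.001], [-0.004, -0.001, -1.0]]
wrist_force: [-6.9, -0.6, -1.8]
finger_gap: -0.1
grasp_force: 3.1
```

apply_moves(motion=[{"delta_rot":[0,0,0],"offset":[-0.01,0,0],"gripper":1},{"delta_rot":[0,0,0],"offset":[-0.03,0,0],"gripper":1},{"delta_rot":[0,0,0],"offset":[-0.03,0,0],"gripper":1},{"delta_rot":[0,0,0],"offset":[0,0,-0.04],"gripper":1},{"delta_rot":[0,0,0],"offset":[0,0,-0.04],"gripper":1}])

```text
clock: 15.75
tcp_pos: [549.9, -130.0, 263.0]
orientation: [[0.995, 0.101, 0.001], [0.101, -0.995, 0.001], [0.001, -0.001, -1.0]]
wrist_force: [1.4, 0.7, 0.8]
finger_gap: -0.1
grasp_force: 0.0
```

apply_moves(motion=[{"delta_rot":[0,0,0],"offset":[0,0,0],"gripper":1},{"delta_rot":[0,0,0],"offset":[0,0,0],"gripper":1},{"delta_rot":[0,0,0],"offset":[0,0,0],"gripper":1}])

```text
clock: 16.05
tcp_pos: [551.2, -130.2, 263.1]
orientation: [[0.995, 0.102, 0.001], [0.102, -0.995, -0.0], [0.001, 0.0, -1.0]]
wrist_force: [0.1, -0.0, -0.4]
finger_gap: -0.1
grasp_force: 0.0
```

```bash
python3 -c "
from h import *
st();shot('c8')"
```

```text
t 16.05 con [-33.1 -46.2 263.1] tcp [ 551.2 -130.2  263.1] F [ 0.1 -0.  -0.4] gap -0.1
```

View pics/c8.png

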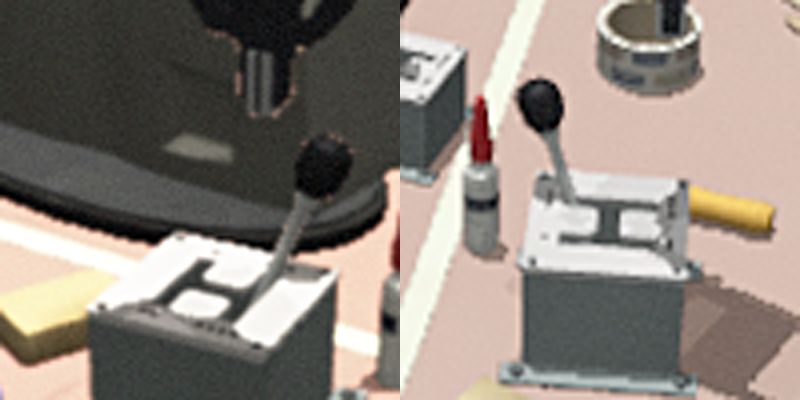

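Crop: the lever sits in the far right slot, with the knob at scene (323,165) and side (541,105). It has not moved since the stop was felt, the fingers are clear and the bottle is still standing. Handing in.

```bash
python3 -c "
from h import *
kn(323,165,541,105);print(robot.sign_off())"
```

```text
knob con [ 58.2 -44.8 172.2] err 2.5
the job is handed in; nothing more can be done
None
```

The lever is fully home in third: the knob measured (58, -45) mm in the console frame against the nominal (57, -46). It was only ever pushed, with at most about 7 N in the readings between moves; the arm is clear and the job was handed in at about 16 s.

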